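Sort the returned bench items into their trays

TASK

Sort the loose items on the bench into the coloured trays: the two red-lidded sample cups into the yellow tray and the two dropper bottles into the blue tray, one upright in each bay, and the paper-wrapped slide pack flat and lengthwise in the green tray. Set each one down gently on the tray floor rather than dropping it, and leave the tape roll and the timer where they are.

Things in the scene. Friction and masses are not known exactly. Their poses are not given: they have to be found in the camera images.
- cup_a_mid (a point): lidded clear sample cup, light tan sample inside, red screw lid; round, upright; body 38 mm across, lid 41 mm across from 46 mm above its foot to its top; 59 mm tall, about 30 g. This point: its axis, half-way up (29.5 mm above its foot); z up.
- cup_b_mid (a point): lidded clear sample cup, dark brown sample inside, red screw lid; round, upright; body 38 mm across, lid 41 mm across from 46 mm above its foot to its top; 59 mm tall, about 30 g. This point: its axis, half-way up (29.5 mm above its foot); z up.
- dropper_amber_mid (a point): amber (brown), green-banded glass dropper bottle with a black rubber dropper top; round, upright; body 36 mm across up to 55 mm above its foot, 85 mm tall over all, about 55 g. This point: its axis, half-way up (42.5 mm above its foot); z up. The cap does not turn.
- dropper_pink_mid (a point): dark pink glass dropper bottle with a black rubber dropper top; round, upright; body 36 mm across up to 50 mm above its foot, 81 mm tall over all, about 55 g. This point: its axis, half-way up (40.5 mm above its foot); z up. The cap does not turn.
- slide_pack_mid (a point): white paper-wrapped pack of microscope slides with a blue stripe, lying flat: 28 (its x) x 78 (its y) x 25 mm high, about 50 g. This point: its centre (12.5 mm above its underside); y along its length, z up.
- yellow_tray: yellow plastic tray for sample cups, fixed to the bench, outer 110 (its x) x 150 (its y) x 14 mm, walls 4 mm, floor 4 mm thick; a small finger lip stands out at each y end to 84 mm from the centre. Origin: centre of the underside, on the bench; z up. A 4 mm thick wall at y = 0, nearly as high as the rim, splits it into two open bays, 102 x 69 mm inside, centred at tray y = +37 and -37 mm.
- blue_tray: blue plastic tray for dropper bottles, fixed to the bench, outer 110 (its x) x 150 (its y) x 14 mm, walls 4 mm, floor 4 mm thick; a small finger lip stands out at each y end to 84 mm from the centre. Origin: centre of the underside, on the bench; z up. A 4 mm thick wall at y = 0, nearly as high as the rim, splits it into two open bays, 102 x 69 mm inside, centred at tray y = +37 and -37 mm.
- green_tray: green plastic tray for slide packs, fixed to the bench, outer 110 (its x) x 150 (its y) x 14 mm, walls 4 mm, floor 4 mm thick; a small finger lip stands out at each y end to 84 mm from the centre. Origin: centre of the underside, on the bench; z up. One undivided bay, 102 x 142 mm inside; lengthwise is along its y.
- tape_roll: bystander: cream roll of label tape lying flat, 66 mm across, 19 mm high, beside the trays, loose. Origin: centre of its underside.
- lab_timer: bystander: white bench timer with a display, 48 x 70 x 56 mm high, beside the trays, loose. Origin: centre of its underside.
Mind the look-alikes: they are no part of the job. Leave any purple or turquoise look-alike of the part that bears cup_b_mid alone.

How it is judged:
By the outcome, as a careful person would: the job done as asked, in the order asked, and still so for the second after the job is handed in, with the robot touching nothing.
It also fails if it takes over 115 s, if anything falls off the work surface, if the arm or the gripper's body presses on something with over 40 N, if the wrist force passes 120 N, or if a joint passes its speed limit or range.

ROBOT

A 6-joint arm with a two-finger parallel gripper is mounted at the origin on a cart in front of the work surface, level with it; the furniture and walls round the work are solid. World frame = base frame: x ahead of the robot, y to its left, z up, the work surface at z = 0. Lengths are in m, angles in degrees, forces in N, time in s.
With the tool pointing down it reaches from about 0.25 to 0.725 m from the base axis. Payload 9.7 kg.
Tool frame: the origin (TCP) lies midway between the tips of the shut fingers; the grasp point (between the pads) lies 19 mm behind it (bot.hold_point_z is the distance from the TCP to the grasp point, in m); z points along the fingers, y is the line along which they close (so a half turn about z gives the same grasp; the last joint's range is limited). The gripper opens to 85 mm and grips with 20 to 120 N. Pads are 22 mm wide; open, the fingers measure 114 mm over their backs; the gripper's body (76 mm by 85 mm) begins 54 mm behind the grasp point. The pads swing forward as they close: fully open they stand 13 mm farther back than shut.
Start: joints at [-64.916, 4.979, 10.078, 95.1, 0, 90], TCP at [0.233, -0.498, 0.231] pointing down, gripper open.
Joint ranges: [-179.16, 179.16], [-48.56, 103.87], [-65.8, 70.77], [-126.05, 130.52], [-82.76, 87.17], [-180, 180]. Speed limits (degrees/s): [127.2, 127.2, 147.25, 180, 180, 180].

INTERFACE

Orientations are given as [roll, pitch, yaw] about the fixed x, y, z axes, in that order (R = Rz(yaw) Ry(pitch) Rx(roll)).
In Python, from workcell import bot gives the robot as it stands.
- The arm moves only by the tool play_rows, never from a script. Its argument "steps" is a list that holds one entry, the list of rows, each a list of 4 numbers: the shift along the tool's x, y, z in m, then the turn about the tool's z in rad. In form: [[[tx, ty, tz, yaw], ...]]. A call has exactly 5 rows; each row shifts and turns the commanded pose from where the row before left it, along the tool's axes as they then stand; what a row does not reach is not made up. A row lasts 1/12 s, in which the tool goes at most 41.7 mm and 7.16 degrees, less where a joint would pass 70% of its speed; a pose out of reach is approached as far as the arm can. A call is refused whole if a number of a shift passes 0.0417 or a number of a turn 0.125, either way. A call with a gripper value outside its range is refused whole. "gripper" is the finger opening in m, from 0 to 0.0854, set as the call begins (left out, the last holds). The fingers move at their own pace and stop on an object; "squeeze" is the grip in N (left out, the last holds). Time passes only in rows, so rows that do not move let the fingers close, or fill a call up. It gives the time, the measured TCP pose, the force, the opening and the grip force at its end, in the units of the state.
- bot.get_obs(): the state, without advancing time (a new reading comes with each control period).
- bot.camera(name): name is "scene" or "top" or "wrist"; returns a dict with "img" (384x512x3 uint8, blue, green, red), "vfov" (degrees; the focal length in pixels is half the picture's height over the tangent of half this angle, whatever the lens; pixels are square), "cx", "cy" (the principal point, pixels), "xyz" and "attitude" of the camera in the world. Camera axes: x right, y down, z forward; pixel columns grow to the right and rows downward; lengths in m; the calibration is good to about 2 mm. The wrist camera is an equidistant fisheye: a pixel r from the principal point sees the ray r / f radians off the axis. A picture is of the moment at which its call begins. There is no depth.
- bot.job_done(): hands the job in; it is judged then, once.
The state is a dict: "time": time; "q": joint angles; "qd": joint speeds; "joint_efforts": joint torques, N m; "ee_pos": TCP position; "tcp_rot": TCP orientation; "wrist_force": force on the tool from outside, world axes, zero at the start; "torque": the same for the moment, N m; "opening": finger opening in m; "grasp_force": force on a finger pad.
Only numpy, scipy, OpenCV 4.12 (cv2) and the standard library are available. Lean on these libraries where they do the work, as an engineer would, in place of code of your own. Each camera call takes 0.05 s, during which the arm holds its last target. There are 200 camera calls.

## Working session

There is one attempt and no reset: what is moved stays moved. The work goes in short steps, Python scripts to look and compute and a tool call to move; the robot and the scene stay as the last step left them, time stands still between calls to the robot, and variables do not carry over. Pictures are saved under pics/ and viewed, at most 14 in all, crops included, and the job is handed in when it is done.

Besides the shell and the picture viewer there is one more tool, called after "Emit:" as name(argument=value, ...), one argument or row to a line, values as JSON. play_rows: Moves the arm, as the interface text tells. Its arguments: {"type":"object","properties":{"steps":{"type":"array","items":{"type":"array","items":{"type":"array","items":{"type":"number"}}}},"gripper":{"type":"number"},"squeeze":{"type":"number"}},"required":["steps"]}

```bash
mkdir -p pics; ls; python3 - <<'E'
from workcell import bot
import cv2
for n in("scene","top"):
    c=bot.camera(n); cv2.imwrite(f"pics/{n}0.png",cv2.resize(c["img"],None,fx=1.5,fy=1.5,interpolation=cv2.INTER_CUBIC)); print(n,{k:v for k,v in c.items() if k!="img"})
print(bot.get_obs(),bot.hold_point_z)
E
```

```text
pics
scene {'vfov': 54.06739891204678, 'cx': 254.30637172814602, 'cy': 187.69596546879546, 'xyz': array([0.07869061, 0.50353161, 0.80660034]), 'attitude': array([-140.27319415,   -0.79362319, -141.7789867 ])}
top {'vfov': 54.99177386353303, 'cx': 258.91068612411834, 'cy': 191.31880117695894, 'xyz': array([0.34295113, 0.01991768, 1.06185747]), 'attitude': array([-172.76671435,   -1.94168296,  -89.54808436])}
{'time': 0.1, 'q': array([-6.49171201e+01,  5.00899031e+00,  1.00380981e+01,  9.51009110e+01,
       -4.45044737e-04,  9.00017618e+01]), 'qd': array([-0.0486091 , -0.03486616,  0.08296299, -0.06696709,  0.03076026,
       -0.057938  ]), 'joint_efforts': array([-1.14897099e-03, -5.21560836e+01,  4.65654123e+01,  1.61528634e-02,
        3.51598985e-06, -2.01710333e-05]), 'ee_pos': array([ 0.23306557, -0.49793419,  0.23063596]), 'tcp_rot': array([-1.79928197e+02,  4.47252333e-04,  2.50811186e+01]), 'wrist_force': array([ 0.18721477,  1.12696338, -0.20502952]), 'torque': array([ 0.05502232, -0.02087206, -0.0129382 ]), 'grasp_force': 0.0, 'opening': 0.08549954922418168} 0.0187
```

View pics/top0.png

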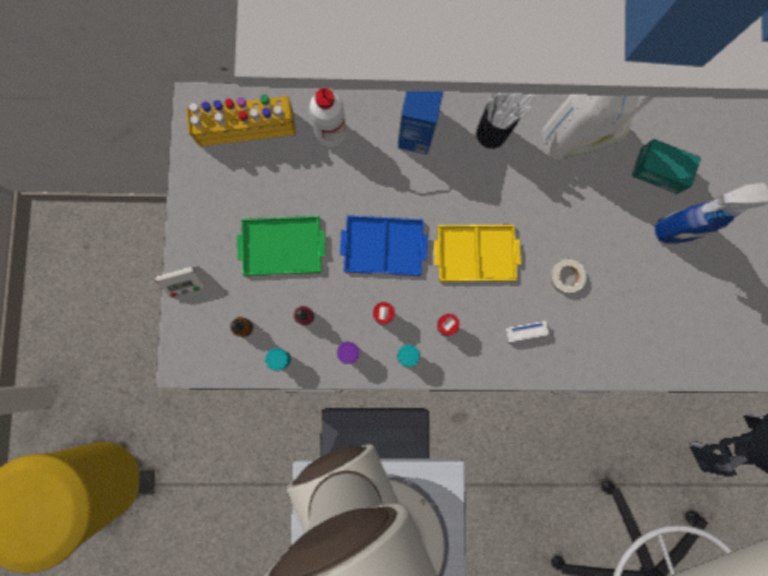

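View pics/scene0.png

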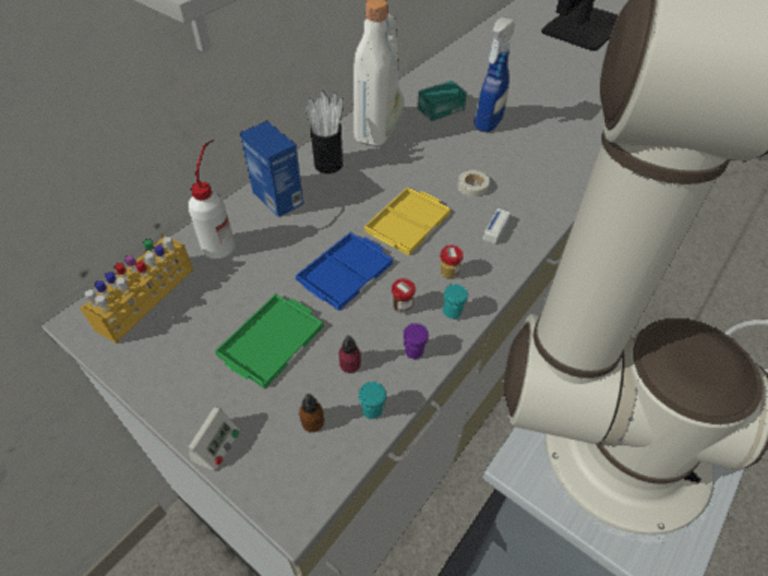

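The top view shows green, blue and yellow trays (1.5x px about 282,246 / 385,246 / 478,253), droppers at 241,326 and 303,315, red lids at 383,313 and 448,324, and the pack at 527,331. The look-alikes are at 277,359, 347,352 and 408,355. I'll enlarge for accurate pixel positions.

```bash
python3 - <<'E'
from workcell import bot
import cv2
def crop(n,x0,y0,x1,y1,s,f):
    im=bot.camera(n)["img"][y0:y1,x0:x1]; im=cv2.resize(im,None,fx=s,fy=s,interpolation=cv2.INTER_CUBIC)
    for x in range((x0+9)//10*10,x1,10): cv2.putText(im,str(x),(int((x-x0+.5)*s),8),0,.3,(255,255,255)); cv2.line(im,(int((x-x0+.5)*s),10),(int((x-x0+.5)*s),14),(255,255,255))
    for y in range((y0+9)//10*10,y1,10): cv2.putText(im,str(y),(0,int((y-y0+.5)*s)),0,.3,(255,255,255));cv2.line(im,(20,int((y-y0+.5)*s)),(24,int((y-y0+.5)*s)),(255,255,255))
    cv2.imwrite(f,im)
crop("top",150,192,280,252,6,"pics/t1.png")
crop("top",240,192,370,252,6,"pics/t2.png")
crop("top",150,135,352,195,3.9,"pics/t3.png")
crop("scene",190,110,350,300,3.1,"pics/s1.png")
E
```

```text
(no output)
```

View pics/t1.png

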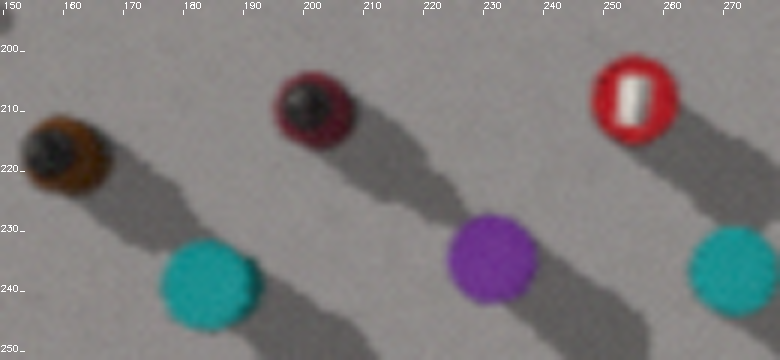

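View pics/t2.png

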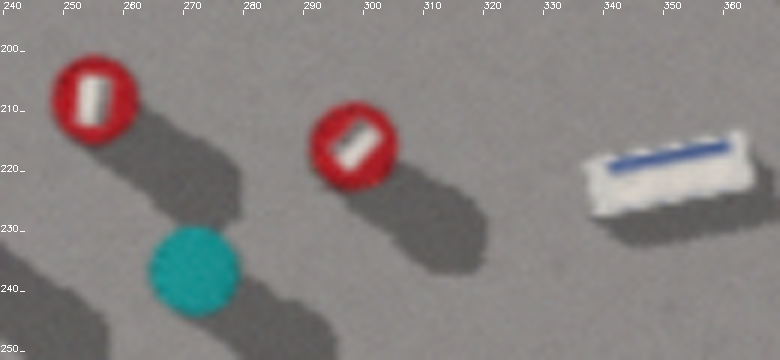

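View pics/t3.png

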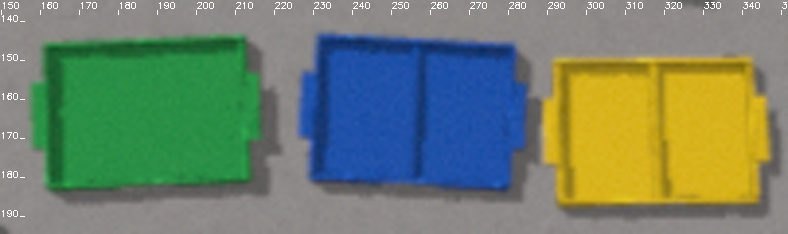

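View pics/s1.png

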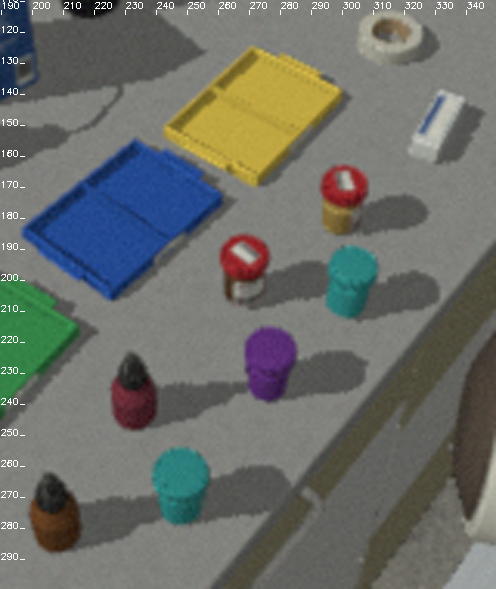

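The crops give lid centres, dropper caps and bodies, pack corners and tray rim corners. I'll convert them to world positions.

```bash
cat > h.py <<'E'
from workcell import bot
import numpy as np
from scipy.spatial.transform import Rotation as R
def at(c,uv,z):
    f=192/np.tan(np.radians(c["vfov"]/2)); uv=np.atleast_2d(uv)
    d=np.c_[(uv-[c["cx"],c["cy"]])/f,np.ones(len(uv))]@R.from_euler("xyz",c["attitude"],degrees=True).as_matrix().T
    return c["xyz"]+d*((z-c["xyz"][2])/d[:,2])[:,None]
E
python3 - <<'E'
from h import *
np.set_printoptions(precision=4,suppress=True)
t=bot.camera("top"); s=bot.camera("scene")
P=lambda p,x0,y0,k: np.array(p)/k+[x0-.5,y0-.5]
t1=lambda p:P(p,150,192,6); t2=lambda p:P(p,240,192,6); t3=lambda p:P(p,150,135,3.9); s1=lambda p:P(p,190,110,3.1)
for n,a,z,b in [("amber cap",t1((46,154)),.082,s1((51,484))),("amber body",t1((63,155)),.055,None),("pink cap",t1((306,103)),.078,s1((131,362))),("pink body",t1((313,111)),.05,None),
 ("cup b",t1((636,100)),.059,s1((245,249))),("cup a",t2((354,146)),.059,s1((345,180)))]:
    print(n,at(t,a,z)[0,:2], at(s,b,z)[0,:2] if b is not None else "")
p=at(t,t2([(586,160),(742,132),(752,183),(595,213)]),.022)[:,:2]; print("pack",p,p.mean(0),np.degrees(np.arctan2(*((p[1]+p[2]-p[0]-p[3])[::-1]))))
print("pack scene",at(s,s1((437,126)),.02)[0])
for n,c in [("green",[(44,42),(243,37),(249,179),(48,187)]),("blue",[(318,37),(515,44),(509,187),(311,181)]),("yel",[(555,58),(751,58),(760,203),(559,204)])]:
    p=at(t,t3(c),.014)[:,:2]; e=p[1]+p[2]-p[0]-p[3]; print(n,p.mean(0),np.degrees(np.arctan2(e[1],e[0])),np.linalg.norm(e)/2,p.tolist())
E
```

```text
amber cap [0.3958 0.255 ] [0.39   0.2587]
amber body [0.3969 0.2538] 
pink cap [0.4197 0.1426] [0.4142 0.1457]
pink body [0.4183 0.1428] 
cup b [ 0.4242 -0.0041] [ 0.4221 -0.0084]
cup a [ 0.4045 -0.1217] [ 0.4008 -0.1258]
pack [[ 0.4012 -0.2371]
 [ 0.4152 -0.312 ]
 [ 0.3911 -0.3161]
 [ 0.3763 -0.2409]] [ 0.3959 -0.2765] -79.13081227245623
pack scene [ 0.388  -0.2733  0.02  ]
green [0.5561 0.1929] -87.24603297358507 0.14647411685824172 [[0.6067349750185076, 0.2696920803049957], [0.6129684733598877, 0.12318199349303346], [0.5062309982602501, 0.1162401153734336], [0.4983891289323721, 0.2623399252884662]]
blue [ 0.5583 -0.0041] -91.0697655092027 0.14654992946723266 [[0.613896537293743, 0.06754118234554643], [0.6109851438428845, -0.0795713781464415], [0.5027827763155099, -0.075145059838604], [0.5053435119723495, 0.07079115224904566]]
yel [ 0.5469 -0.1852] -89.03222334129778 0.1487214533933106 [[0.6007596462403063, -0.10955811981700243], [0.6031477746238532, -0.25732812633260205], [0.49321267870166985, -0.2617788066180731], [0.490576970820812, -0.11214833588647151]]
```

Both views agree within about 5 mm, and the pads self-centre. First I turn to yaw 0 and go over cup A.

Emit:
play_rows(
  steps=[
    [[0,0,0,0.0875],[0,0,0,0.0875],[0,0,0,0.0875],[0,0,0,0.0875],[0,0,0,0.0875]],
  ],
  gripper=0.07,
  squeeze=25,
)

```text
time: 0.82
ee_pos: [0.2332, -0.4981, 0.2313]
tcp_rot: [180.0, 0.0, -0.2]
wrist_force: [0.3, -0.4, 0.4]
opening: 0.0701
grasp_force: 0.0
```

Emit:
play_rows(
  steps=[
    [[0.017,-0.0375,0,0],[0.017,-0.0375,0,0],[0.017,-0.0375,0,0],[0.017,-0.0375,0,0],[0.017,-0.0375,0,0]],
  ],
)

```text
time: 1.23
ee_pos: [0.3183, -0.3089, 0.2313]
tcp_rot: [180.0, -0.0, -0.0]
wrist_force: [0.9, -0.4, 1.7]
opening: 0.0699
grasp_force: 0.0
```

Emit:
play_rows(
  steps=[
    [[0.017,-0.0375,0,0],[0.017,-0.0375,0,0],[0.017,-0.0375,0,0],[0.017,-0.0375,0,0],[0.017,-0.0375,0,0]],
  ],
)

```text
time: 1.65
ee_pos: [0.4033, -0.1211, 0.2316]
tcp_rot: [180.0, -0.1, 0.0]
wrist_force: [1.3, -0.7, -0.3]
opening: 0.07
grasp_force: 0.0
```

```bash
python3 - <<'E'
from h import *
import cv2
c=bot.camera("wrist"); cv2.imwrite("pics/w1.png",cv2.resize(c["img"],None,fx=1.5,fy=1.5)); print({k:v for k,v in c.items() if k!="img"})
hsv=cv2.cvtColor(c["img"],cv2.COLOR_BGR2HSV)
m=((hsv[...,0]<8)|(hsv[...,0]>172))&(hsv[...,1]>150)&(hsv[...,2]>80)
n,l,st,ce=cv2.connectedComponentsWithStats(m.astype(np.uint8))
f=192/np.tan(np.radians(c["vfov"]/2))
for i in range(1,n):
    if st[i,4]<80: continue
    d=ce[i]-[c["cx"],c["cy"]]; r=np.hypot(*d); th=r/f
    v=R.from_euler("xyz",c["attitude"],degrees=True).apply([*(d/r*np.sin(th)),np.cos(th)])
    print(ce[i],st[i],(c["xyz"]+v*(.056-c["xyz"][2])/v[2])[:2])
E
```

```text
{'vfov': 65.70646984690485, 'cx': 254.16413454343936, 'cy': 195.49814940224894, 'xyz': array([ 0.47849391, -0.12300055,  0.37483661]), 'attitude': array([ 1.62905753e+02, -1.14623527e-02, -8.99801646e+01])}
[152.56140351 158.46783626] [135 142  34  36 684] [ 0.42414284 -0.00838957]
[ 58.4        156.91578947] [ 51 152  14  10  95] [0.43153174 0.12503555]
[256.06702413 175.48123324] [238 158  37  36 746] [ 0.40349623 -0.12518505]
```

View pics/w1.png

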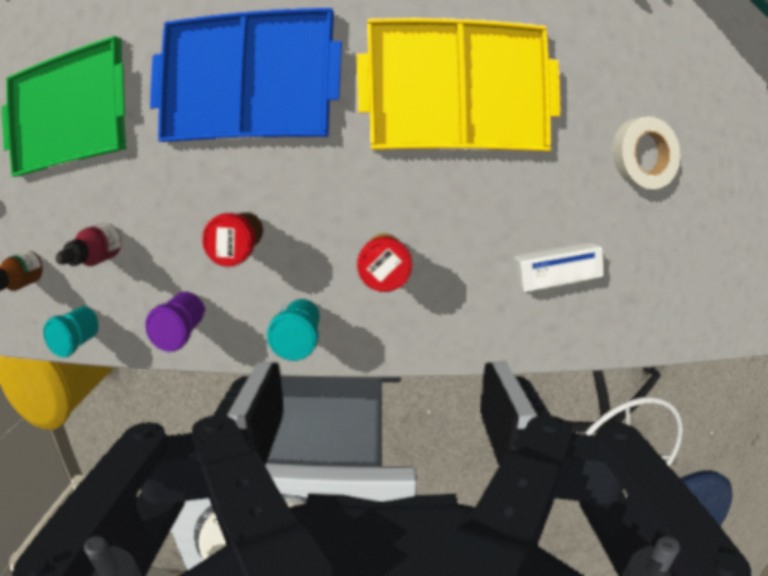

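The wrist view shows cup A's lid at (385,263) and cup B's at (228,239) at 1.5x. That confirms (.4035,-.125) and (.424,-.008). Descending on cup A.

Emit:
play_rows(
  steps=[
    [[0,0.004,0.025,0],[0,0,0.03,0],[0,0,0.035,0],[0,0,0.035,0],[0,0,0.03,0]],
  ],
)

```text
time: 2.12
ee_pos: [0.4025, -0.1268, 0.0742]
tcp_rot: [-180.0, 0.0, 0.0]
wrist_force: [1.5, -0.6, -0.1]
opening: 0.0697
grasp_force: 0.0
```

Emit:
play_rows(
  steps=[
    [[0,0,0.02,0],[0,0,0.018,0],[0,0,0.015,0],[0,0,0.012,0],[0,0,0,0]],
  ],
)

```text
time: 2.53
ee_pos: [0.4016, -0.1267, 0.009]
tcp_rot: [-179.9, 0.2, 0.0]
wrist_force: [-0.4, -0.1, -0.4]
opening: 0.0701
grasp_force: 0.0
```

Emit:
play_rows(
  steps=[
    [[0,0,0,0],[0,0,0,0],[0,0,0,0],[0,0,0,0],[0,0,0,0]],
  ],
  gripper=0.03,
)

```text
time: 2.95
ee_pos: [0.4037, -0.1273, 0.0123]
tcp_rot: [180.0, -0.1, 0.0]
wrist_force: [-0.5, 0.4, 4.3]
opening: 0.0395
grasp_force: 24.0
```

Emit:
play_rows(
  steps=[
    [[0,0,0,0],[0,0,0,0],[0,0,0,0],[0,0,0,0],[0,0,0,0]],
  ],
)

```text
time: 3.37
ee_pos: [0.4037, -0.1272, 0.0122]
tcp_rot: [180.0, -0.1, 0.0]
wrist_force: [-0.7, 0.3, 6.4]
opening: 0.0394
grasp_force: 23.9
```

Emit:
play_rows(
  steps=[
    [[0,0,-0.005,0],[0,0,-0.015,0],[0,0,-0.025,0],[0,0,-0.03,0],[0,0,-0.02,0]],
  ],
)

```text
time: 3.78
ee_pos: [0.4032, -0.1271, 0.1088]
tcp_rot: [180.0, -0.1, 0.0]
wrist_force: [-0.1, 0.3, 0.2]
opening: 0.0392
grasp_force: 25.1
```

Emit:
play_rows(
  steps=[
    [[0.015,0.01,0,0],[0.03,0.02,0,0],[0.038,0.025,0,0],[0.037,0.025,0,0],[0.0235,0.015,0,0]],
  ],
)

```text
time: 4.2
ee_pos: [0.5432, -0.2201, 0.106]
tcp_rot: [180.0, -0.0, -0.0]
wrist_force: [-0.4, -0.0, -0.3]
opening: 0.0395
grasp_force: 25.1
```

Emit:
play_rows(
  steps=[
    [[0,0,0,0],[0,0,0,0],[0,0,0,0],[0,0,0,0],[0,0,0,0]],
  ],
)

```text
time: 4.62
ee_pos: [0.5404, -0.2178, 0.1069]
tcp_rot: [180.0, -0.0, 0.0]
wrist_force: [0.1, 0.3, -0.8]
opening: 0.0395
grasp_force: 25.1
```

```bash
python3 - <<'E'
from h import *
import cv2
a=bot.camera("wrist")["img"]; b=bot.camera("scene")["img"][90:240,180:380]
cv2.imwrite("pics/w2.png",np.hstack([cv2.resize(a,(440,330)),cv2.resize(b,(360,330))]))
E
```

```text
(no output)
```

View pics/w2.png

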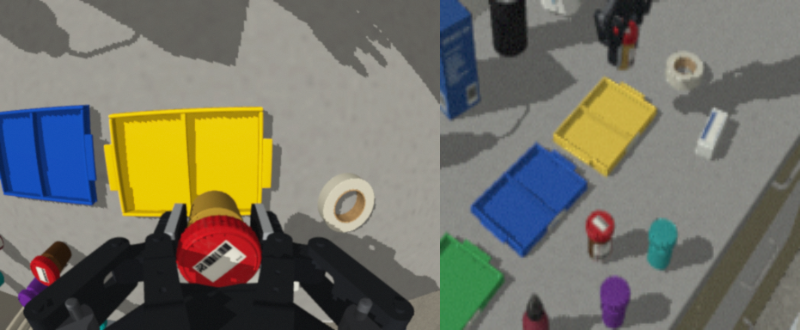

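Cup A is held upright over the right-hand yellow bay. Lowering it.

Emit:
play_rows(
  steps=[
    [[0.0066,0.004,0.02,0],[0,0,0.025,0],[0,0,0.022,0],[0,0,0.01,0],[0,0,0.005,0]],
  ],
)

```text
time: 5.13
ee_pos: [0.5465, -0.2217, 0.0229]
tcp_rot: [-179.9, 0.1, 0.0]
wrist_force: [0.4, -0.1, -0.2]
opening: 0.0395
grasp_force: 25.1
```

Emit:
play_rows(
  steps=[
    [[0,0,0.002,0],[0,0,0.002,0],[0,0,0.002,0],[0,0,0,0],[0,0,0,0]],
  ],
)

```text
time: 5.55
ee_pos: [0.5479, -0.2224, 0.0191]
tcp_rot: [180.0, -0.1, 0.0]
wrist_force: [-0.5, -0.6, -0.5]
opening: 0.0392
grasp_force: 25.1
```

Emit:
play_rows(
  steps=[
    [[0,0,0.001,0],[0,0,0.001,0],[0,0,0,0],[0,0,0,0],[0,0,0,0]],
  ],
)

```text
time: 5.97
ee_pos: [0.5477, -0.2223, 0.0164]
tcp_rot: [180.0, -0.0, 0.0]
wrist_force: [0.4, -0.5, 0.7]
opening: 0.0393
grasp_force: 24.9
```

Emit:
play_rows(
  steps=[
    [[0,0,0.0005,0],[0,0,0.0005,0],[0,0,0,0],[0,0,0,0],[0,0,0,0]],
  ],
)

```text
time: 6.38
ee_pos: [0.5479, -0.2223, 0.0162]
tcp_rot: [180.0, -0.1, 0.0]
wrist_force: [-0.3, 2.1, 6.3]
opening: 0.0397
grasp_force: 24.3
```

Emit:
play_rows(
  steps=[
    [[0,0,0,0],[0,0,0,0],[0,0,0,0],[0,0,0,0],[0,0,0,0]],
  ],
  gripper=0.06,
)

```text
time: 6.8
ee_pos: [0.5474, -0.2222, 0.0151]
tcp_rot: [-180.0, 0.0, 0.0]
wrist_force: [-0.7, -0.2, 0.2]
opening: 0.0598
grasp_force: 0.0
```

Emit:
play_rows(
  steps=[
    [[0,0,-0.01,0],[0,0,-0.02,0],[0,0,-0.03,0],[0,0,-0.03,0],[0,0,-0.02,0]],
  ],
)

```text
time: 7.22
ee_pos: [0.548, -0.2225, 0.1291]
tcp_rot: [179.9, -0.2, 0.0]
wrist_force: [0.4, 0.1, 0.5]
opening: 0.0603
grasp_force: 0.0
```

Emit:
play_rows(
  steps=[
    [[-0.015,-0.025,0,0],[-0.025,-0.033,0,0],[-0.025,-0.033,0,0],[-0.02,-0.03,0,0],[-0.02,-0.03,0,0]],
  ],
  gripper=0.07,
)

```text
time: 7.63
ee_pos: [0.4412, -0.0702, 0.126]
tcp_rot: [180.0, -0.0, -0.0]
wrist_force: [0.3, 0.3, 0.5]
opening: 0.0704
grasp_force: 0.0
```

Emit:
play_rows(
  steps=[
    [[-0.018,-0.03,0,0],[0,-0.03,0,0],[0,0,0,0],[0,0,0,0],[0,0,0,0]],
  ],
)

```text
time: 8.05
ee_pos: [0.4247, -0.0114, 0.1259]
tcp_rot: [180.0, -0.0, 0.1]
wrist_force: [-0.3, -0.3, -0.2]
opening: 0.07
grasp_force: 0.0
```

Emit:
play_rows(
  steps=[
    [[0,-0.003,0.02,0],[0,0,0.03,0],[0,0,0.03,0],[0,0,0.02,0],[0,0,0.013,0]],
  ],
)

```text
time: 8.47
ee_pos: [0.4234, -0.0095, 0.0098]
tcp_rot: [180.0, 0.2, -0.1]
wrist_force: [-0.5, 1.0, 0.9]
opening: 0.07
grasp_force: 0.0
```

Emit:
play_rows(
  steps=[
    [[0,0,0,0],[0,0,0,0],[0,0,0,0],[0,0,0,0],[0,0,0,0]],
  ],
  gripper=0.03,
)

```text
time: 8.88
ee_pos: [0.4252, -0.0085, 0.0134]
tcp_rot: [180.0, -0.1, -0.0]
wrist_force: [-0.2, 0.7, -0.7]
opening: 0.0389
grasp_force: 24.8
```

Emit:
play_rows(
  steps=[
    [[0,0,0,0],[0,0,0,0],[0,0,0,0],[0,0,0,0],[0,0,0,0]],
  ],
)

```text
time: 9.3
ee_pos: [0.425, -0.0083, 0.0129]
tcp_rot: [180.0, -0.1, 0.0]
wrist_force: [-0.0, -1.1, 5.2]
opening: 0.0392
grasp_force: 24.0
```

Emit:
play_rows(
  steps=[
    [[0,0,-0.005,0],[0,0,-0.015,0],[0,0,-0.025,0],[0,0,-0.03,0],[0,0,-0.025,0]],
  ],
)

```text
time: 9.72
ee_pos: [0.424, -0.0082, 0.1138]
tcp_rot: [-180.0, 0.0, 0.0]
wrist_force: [0.2, 0.0, -0.0]
opening: 0.0391
grasp_force: 25.2
```

Emit:
play_rows(
  steps=[
    [[0.015,0.02,0,0],[0.025,0.03,0,0],[0.025,0.03,0,0],[0.025,0.03,0,0],[0.02,0.02,0,0]],
  ],
)

```text
time: 10.13
ee_pos: [0.5356, -0.1406, 0.1121]
tcp_rot: [180.0, 0.0, -0.0]
wrist_force: [-0.3, 0.1, -0.2]
opening: 0.0388
grasp_force: 25.2
```

Emit:
play_rows(
  steps=[
    [[0.012,0.01,0,0],[0,0,0,0],[0,0,0,0],[0,0,0,0],[0,0,0,0]],
  ],
)

```text
time: 10.55
ee_pos: [0.5459, -0.1475, 0.1124]
tcp_rot: [-180.0, 0.0, 0.1]
wrist_force: [-0.8, -0.1, -0.9]
opening: 0.0385
grasp_force: 25.2
```

Emit:
play_rows(
  steps=[
    [[0,0,0.02,0],[0,0,0.03,0],[0,0,0.022,0],[0,0,0.01,0],[0,0,0.006,0]],
  ],
)

```text
time: 10.97
ee_pos: [0.5454, -0.1475, 0.0232]
tcp_rot: [-180.0, 0.1, 0.1]
wrist_force: [-0.0, -0.5, 0.5]
opening: 0.039
grasp_force: 25.2
```

Emit:
play_rows(
  steps=[
    [[0,0,0.002,0],[0,0,0.002,0],[0,0,0.001,0],[0,0,0,0],[0,0,0,0]],
  ],
)

```text
time: 11.38
ee_pos: [0.547, -0.1484, 0.0201]
tcp_rot: [180.0, -0.1, 0.0]
wrist_force: [0.0, -0.0, -0.6]
opening: 0.0391
grasp_force: 25.2
```

Emit:
play_rows(
  steps=[
    [[0,0,0.001,0],[0,0,0.001,0],[0,0,0.001,0],[0,0,0,0],[0,0,0,0]],
  ],
)

```text
time: 11.8
ee_pos: [0.5468, -0.1483, 0.017]
tcp_rot: [180.0, -0.1, 0.0]
wrist_force: [-1.1, 0.2, 4.6]
opening: 0.039
grasp_force: 24.7
```

Emit:
play_rows(
  steps=[
    [[0,0,0,0],[0,0,0,0],[0,0,0,0],[0,0,0,0],[0,0,0,0]],
  ],
  gripper=0.055,
)

```text
time: 12.22
ee_pos: [0.5464, -0.1482, 0.0161]
tcp_rot: [-180.0, 0.0, 0.0]
wrist_force: [-1.3, -0.9, -0.0]
opening: 0.0548
grasp_force: 0.0
```

Emit:
play_rows(
  steps=[
    [[0,0,-0.01,0],[0,0,-0.025,0],[0,0,-0.035,0],[0,0,-0.04,0],[0,0,-0.035,0]],
  ],
)

```text
time: 12.63
ee_pos: [0.5462, -0.1482, 0.1643]
tcp_rot: [180.0, -0.0, 0.0]
wrist_force: [1.1, -0.6, -0.3]
opening: 0.055
grasp_force: 0.0
```

Emit:
play_rows(
  steps=[
    [[-0.014,-0.03,0,0],[-0.015,-0.033,0,0],[-0.015,-0.033,0,0],[-0.015,-0.033,0,0],[-0.015,-0.033,0,0]],
  ],
  gripper=0.07,
)

```text
time: 13.05
ee_pos: [0.4716, 0.0079, 0.1622]
tcp_rot: [-179.7, -0.1, 0.7]
wrist_force: [0.3, 0.4, -0.3]
opening: 0.0702
grasp_force: 0.0
```

Emit:
play_rows(
  steps=[
    [[-0.014,-0.03,0,0],[-0.014,-0.03,0,0],[-0.014,-0.03,0,0],[-0.014,-0.03,0,0],[0,-0.01,0,0]],
  ],
)

```text
time: 13.47
ee_pos: [0.4138, 0.0604, 0.1661]
tcp_rot: [-176.4, -0.0, 5.9]
wrist_force: [-0.2, -0.3, 0.4]
opening: 0.07
grasp_force: 0.0
```

```bash
python3 - <<'E'
from h import *
import cv2,pickle
c=bot.camera("wrist"); pickle.dump(c,open("w3.pkl","wb")); cv2.imwrite("pics/w3.png",cv2.resize(c["img"],None,fx=1.5,fy=1.5)); print(bot.get_obs()["ee_pos"])
E
```

```text
[0.41504683 0.06045061 0.16609544]
```

View pics/w3.png

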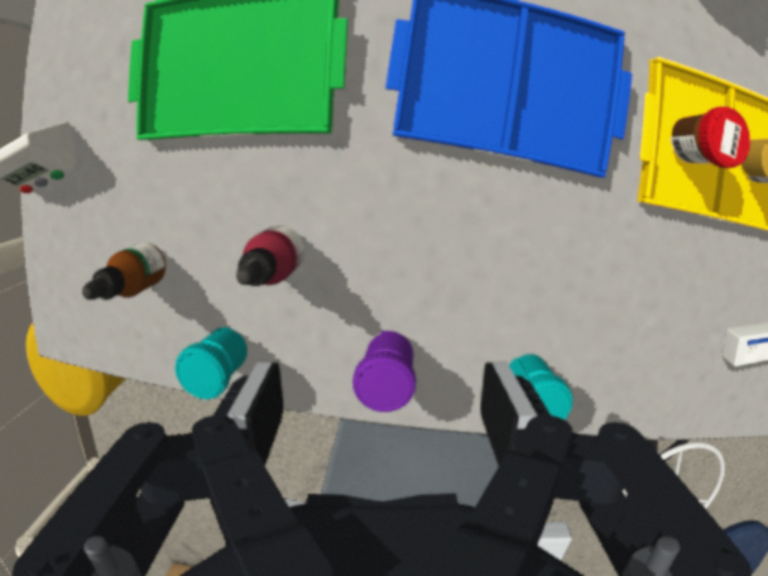

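The wrist view shows both cups standing in yellow, pink at about (265,257) and amber at (130,270). The tool has tilted, so I'll check the joints.

```bash
python3 - <<'E'
from h import *
o=bot.get_obs(); print(o["q"].round(1),o["ee_pos"],o["tcp_rot"],o["qd"].round(1))
E
```

```text
[  5.9 -13.9 -14.9  88.9   3.6 179.9] [0.41504683 0.06045061 0.16609544] [-1.76448578e+02 -7.91009583e-02  5.93117647e+00] [-1.4  2.   1.  -1.3 -1.2 -0. ]
```

Joint 6 is at its limit, so for y>0 I'll work at yaw 90 (closing along x), which the pack needs too.

Emit:
play_rows(
  steps=[
    [[0,0,0,-0.1047],[0,0,0,-0.1047],[0,0,0,-0.1047],[0,0,0,-0.1047],[0,0,0,-0.1047]],
  ],
)

```text
time: 13.93
ee_pos: [0.4162, 0.0591, 0.1651]
tcp_rot: [-177.0, -1.8, 36.0]
wrist_force: [-0.1, -0.0, -0.1]
opening: 0.0701
grasp_force: 0.0
```

Emit:
play_rows(
  steps=[
    [[0,0,0,-0.1047],[0,0,0,-0.1047],[0,0,0,-0.1047],[0,0,0,-0.1047],[0,0,0,-0.1047]],
  ],
)

```text
time: 14.35
ee_pos: [0.4163, 0.0591, 0.1651]
tcp_rot: [-178.3, -3.0, 66.0]
wrist_force: [-0.1, 0.1, -0.4]
opening: 0.07
grasp_force: 0.0
```

Emit:
play_rows(
  steps=[
    [[0,0,0,-0.1047],[0,0,0,-0.1047],[0,0,0,-0.1047],[0,0,0,-0.1047],[0,0,0,-0.1047]],
  ],
)

```text
time: 14.77
ee_pos: [0.4163, 0.059, 0.1651]
tcp_rot: [180.0, -3.5, 96.1]
wrist_force: [-0.4, 0.4, -0.6]
opening: 0.07
grasp_force: 0.0
```

The 3.5° residual tilt is about the closing axis at this yaw, since tool y is horizontal, so it's harmless if I keep yaw near 96. Next I refine the dropper positions.

```bash
cat >> h.py <<'E'
def wat(c,uv,z):
    f=192/np.tan(np.radians(c["vfov"]/2)); d=np.array(uv)-[c["cx"],c["cy"]]; r=np.hypot(*d); th=r/f
    v=R.from_euler("xyz",c["attitude"],degrees=True).apply([*(d/r*np.sin(th)),np.cos(th)])
    return (c["xyz"]+v*(z-c["xyz"][2])/v[2])[:2]
def cmd(dx,dy,dz):  # tool-frame shift of a world shift
    o=bot.get_obs(); return R.from_euler("xyz",o["tcp_rot"],degrees=True).inv().apply([dx,dy,dz]).round(4)
E
python3 - <<'E'
from h import *
import pickle
c=pickle.load(open("w3.pkl","rb")); g=lambda x,y,z:wat(c,((x+.5)/1.5-.5,(y+.5)/1.5-.5),z)
print("pink",g(256,267,.076),"amber",g(98,290,.08)); print("pack",wat(c,(0,0),0)*0)
o=bot.get_obs();print(o["ee_pos"],o["tcp_rot"],o["q"].round(1)); p=o["ee_pos"]
print(cmd(.417-p[0],.143-p[1],0), cmd(0,0,-.1),cmd(.1,0,0),cmd(0,.1,0))
E
```

```text
pink [0.4232907  0.13644593] amber [0.39724334 0.24922731]
pack [0. 0.]
[0.41625204 0.05903929 0.16510199] [179.98956871  -3.47982717  96.0500939 ] [  5.7 -13.7 -14.8  88.9   3.5  89.7]
[0.0833 0.0096 0.0051] [-0.0061 -0.      0.0998] [-0.0105  0.0994 -0.0006] [0.0993 0.0105 0.006 ]
```

Emit:
play_rows(
  steps=[
    [[0.016,0.0022,0.001,0],[0.016,0.0022,0.001,0],[0.016,0.0022,0.001,0],[0.016,0.0022,0.001,0],[0.0175,0.0022,0.001,0]],
  ],
)

```text
time: 15.18
ee_pos: [0.419, 0.1422, 0.1651]
tcp_rot: [180.0, -3.5, 95.7]
wrist_force: [0.5, 0.4, -0.1]
opening: 0.0698
grasp_force: 0.0
```

Emit:
play_rows(
  steps=[
    [[0,0,0,0],[0,0,0,0],[0,0,0,0],[0,0,0,0],[0,0,0,0]],
  ],
)

```text
time: 15.6
ee_pos: [0.4183, 0.1412, 0.1649]
tcp_rot: [-180.0, -3.5, 95.7]
wrist_force: [0.2, -0.5, 0.4]
opening: 0.0696
grasp_force: 0.0
```

```bash
python3 - <<'E'
from h import *
import cv2,pickle
c=bot.camera("wrist"); pickle.dump(c,open("w4.pkl","wb")); cv2.imwrite("pics/w4.png",cv2.resize(c["img"],None,fx=1.5,fy=1.5)); print(bot.get_obs()["ee_pos"],c["xyz"])
E
```

```text
[0.41825071 0.14128327 0.16493442] [0.41191463 0.20520451 0.3123989 ]
```

View pics/w4.png

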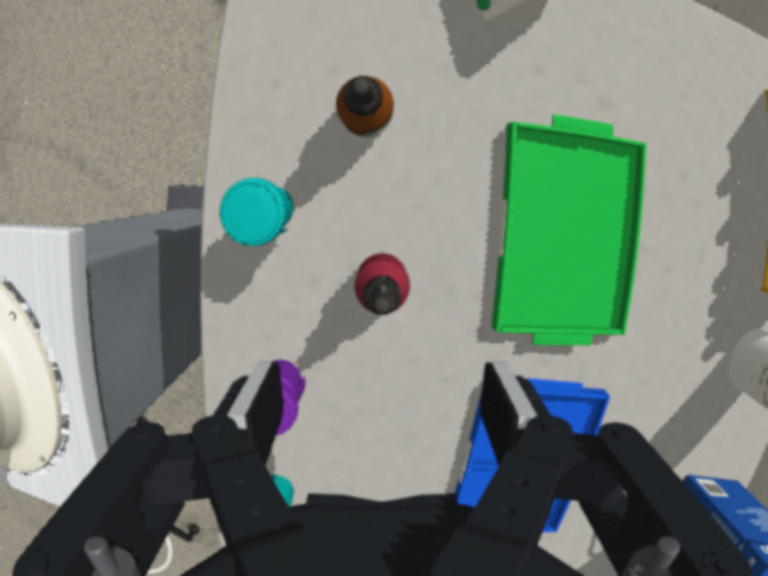

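Pink's cap is at (382,297), amber's at (363,90), and the green tray corners are at (511,124), (645,143), (627,334) and (494,331).

```bash
python3 - <<'E'
from h import *
import pickle
c=pickle.load(open("w4.pkl","rb")); g=lambda x,y,z:wat(c,((x+.5)/1.5-.5,(y+.5)/1.5-.5),z)
print("pink",g(382,294,.078),"amber",g(363,92,.082)); p=np.array([g(*q,.014) for q in [(511,124),(645,143),(627,334),(494,331)]]);print(p,p.mean(0))
E
```

```text
pink [0.41765521 0.14852187] amber [0.39720831 0.25423078]
[[0.49435918 0.25990623]
 [0.60277066 0.26805701]
 [0.61481767 0.12016572]
 [0.5022079  0.11388694]] [0.55353885 0.19050397]
```

Emit:
play_rows(
  steps=[
    [[0.003,0,0.022,0],[-0.002,0,0.032,0],[-0.002,0,0.032,0],[-0.002,0,0.03,0],[-0.002,0,0.02,0]],
  ],
)

```text
time: 16.07
ee_pos: [0.4166, 0.1445, 0.0261]
tcp_rot: [-179.8, -3.5, 95.8]
wrist_force: [-0.4, 0.4, -0.5]
opening: 0.0699
grasp_force: 0.0
```

Emit:
play_rows(
  steps=[
    [[0,0,0.008,0],[0,0,0,0],[0,0,0,0],[0,0,0,0],[0,0,0,0]],
  ],
)

```text
time: 16.48
ee_pos: [0.4187, 0.146, 0.0225]
tcp_rot: [179.9, -3.5, 95.8]
wrist_force: [0.7, -0.3, -0.1]
opening: 0.07
grasp_force: 0.0
```

Emit:
play_rows(
  steps=[
    [[0,0,0,0],[0,0,0,0],[0,0,0,0],[0,0,0,0],[0,0,0,0]],
  ],
  gripper=0.025,
  squeeze=30,
)

```text
time: 16.9
ee_pos: [0.4179, 0.1458, 0.0214]
tcp_rot: [180.0, -3.5, 95.8]
wrist_force: [-1.2, -0.7, 5.8]
opening: 0.0353
grasp_force: 29.7
```

Emit:
play_rows(
  steps=[
    [[0,0,0,0],[0,0,0,0],[0,0,0,0],[0,0,0,0],[0,0,0,0]],
  ],
)

```text
time: 17.32
ee_pos: [0.4179, 0.1458, 0.0214]
tcp_rot: [180.0, -3.5, 95.8]
wrist_force: [-1.2, -1.1, 6.3]
opening: 0.0347
grasp_force: 29.7
```

Emit:
play_rows(
  steps=[
    [[0,0,0,0],[0,0,0,0],[0,0,0.002,0],[0,0,0.002,0],[0,0,0.002,0]],
  ],
  gripper=0.05,
)

```text
time: 17.73
ee_pos: [0.4174, 0.146, 0.0144]
tcp_rot: [-179.9, -3.5, 95.8]
wrist_force: [-0.0, 0.6, -0.1]
opening: 0.0498
grasp_force: 0.0
```

Emit:
play_rows(
  steps=[
    [[0,0,0,0],[0,0,0,0],[0,0,0,0],[0,0,0,0],[0,0,0,0]],
  ],
  gripper=0.025,
)

```text
time: 18.15
ee_pos: [0.4176, 0.146, 0.0148]
tcp_rot: [-180.0, -3.5, 95.8]
wrist_force: [0.1, 0.1, -0.5]
opening: 0.035
grasp_force: 29.9
```

Emit:
play_rows(
  steps=[
    [[0,0,0,0],[0,0,0,0],[0,0,0,0],[0,0,0,0],[0,0,0,0]],
  ],
)

```text
time: 18.57
ee_pos: [0.4176, 0.1461, 0.0149]
tcp_rot: [-180.0, -3.5, 95.8]
wrist_force: [0.2, -0.0, -0.0]
opening: 0.0344
grasp_force: 29.9
```

Emit:
play_rows(
  steps=[
    [[0,0,-0.005,0],[0.001,0,-0.02,0],[0.002,0,-0.03,0],[0.002,0,-0.03,0],[0.001,0,-0.02,0]],
  ],
)

```text
time: 18.98
ee_pos: [0.4181, 0.1458, 0.1231]
tcp_rot: [179.9, -3.5, 95.8]
wrist_force: [-0.0, 0.4, 0.6]
opening: 0.0346
grasp_force: 30.0
```

Emit:
play_rows(
  steps=[
    [[-0.012,0.007,-0.001,0],[-0.022,0.013,-0.001,0],[-0.025,0.015,-0.0015,0],[-0.025,0.015,-0.0015,0],[-0.025,0.015,-0.0015,0]],
  ],
)

```text
time: 19.4
ee_pos: [0.4941, 0.0425, 0.1204]
tcp_rot: [180.0, -3.5, 95.8]
wrist_force: [0.6, 0.7, 0.0]
opening: 0.0351
grasp_force: 30.1
```

Emit:
play_rows(
  steps=[
    [[-0.025,0.015,-0.0015,0],[-0.025,0.015,-0.0015,0],[-0.025,0.015,-0.0015,0],[-0.0155,0.01,-0.001,0],[0,0,0,0]],
  ],
)

```text
time: 19.82
ee_pos: [0.5589, -0.0437, 0.1194]
tcp_rot: [-180.0, -3.5, 95.7]
wrist_force: [0.5, 0.5, -1.0]
opening: 0.0347
grasp_force: 30.1
```

Emit:
play_rows(
  steps=[
    [[0,0,0,0],[0,0,0,0],[0,0,0,0],[0,0,0,0],[0,0,0,0]],
  ],
)

```text
time: 20.23
ee_pos: [0.557, -0.0404, 0.12]
tcp_rot: [-180.0, -3.5, 95.9]
wrist_force: [0.1, 0.5, -0.4]
opening: 0.0351
grasp_force: 30.1
```

Emit:
play_rows(
  steps=[
    [[-0.001,0,0.02,0],[-0.002,0,0.03,0],[-0.0015,0,0.026,0],[-0.001,0,0.012,0],[0,0,0.006,0]],
  ],
)

```text
time: 20.65
ee_pos: [0.5559, -0.0404, 0.0236]
tcp_rot: [-179.8, -3.5, 95.8]
wrist_force: [0.4, 0.6, -0.5]
opening: 0.0346
grasp_force: 30.1
```

Emit:
play_rows(
  steps=[
    [[0,0,0.001,0],[0,0,0.001,0],[0,0,0.001,0],[0,0,0,0],[0,0,0,0]],
  ],
)

```text
time: 21.07
ee_pos: [0.5578, -0.0407, 0.0236]
tcp_rot: [179.9, -3.5, 95.8]
wrist_force: [-0.2, -0.1, 0.2]
opening: 0.0349
grasp_force: 30.1
```

Emit:
play_rows(
  steps=[
    [[0,0,0.001,0],[0,0,0.001,0],[0,0,0.001,0],[0,0,0,0],[0,0,0,0]],
  ],
)

```text
time: 21.48
ee_pos: [0.5571, -0.0404, 0.0194]
tcp_rot: [-180.0, -3.5, 95.8]
wrist_force: [-0.4, 0.2, -0.2]
opening: 0.0349
grasp_force: 30.1
```

Emit:
play_rows(
  steps=[
    [[0,0,0.0005,0],[0,0,0.0005,0],[0,0,0,0],[0,0,0,0],[0,0,0,0]],
  ],
)

```text
time: 21.9
ee_pos: [0.5571, -0.0404, 0.0185]
tcp_rot: [-180.0, -3.5, 95.8]
wrist_force: [-0.3, 0.3, -0.2]
opening: 0.0352
grasp_force: 30.1
```

Emit:
play_rows(
  steps=[
    [[0,0,0.0003,0],[0,0,0.0002,0],[0,0,0,0],[0,0,0,0],[0,0,0,0]],
  ],
)

```text
time: 22.32
ee_pos: [0.5572, -0.0404, 0.0184]
tcp_rot: [-180.0, -3.5, 95.8]
wrist_force: [-2.2, 1.3, 5.7]
opening: 0.0352
grasp_force: 30.4
```

Emit:
play_rows(
  steps=[
    [[0,0,0,0],[0,0,0,0],[0,0,0,0],[0,0,0,0],[0,0,0,0]],
  ],
  gripper=0.06,
)

```text
time: 22.73
ee_pos: [0.5571, -0.0403, 0.0178]
tcp_rot: [-180.0, -3.5, 95.8]
wrist_force: [-0.0, 0.3, 0.0]
opening: 0.06
grasp_force: 0.0
```

Emit:
play_rows(
  steps=[
    [[0.0005,0,-0.01,0],[0.0015,0,-0.025,0],[0.002,0,-0.035,0],[0.0025,0,-0.04,0],[0.002,0,-0.03,0]],
  ],
)

```text
time: 23.15
ee_pos: [0.5574, -0.0404, 0.1621]
tcp_rot: [179.9, -3.5, 95.8]
wrist_force: [0.7, 0.8, 0.7]
opening: 0.0599
grasp_force: 0.0
```

Emit:
play_rows(
  steps=[
    [[0.0205,-0.0085,0.0013,0],[0.026,-0.0108,0.0016,0],[0.026,-0.0108,0.0016,0],[0.026,-0.0108,0.0016,0],[0.026,-0.0108,0.0016,0]],
  ],
  gripper=0.07,
)

```text
time: 23.57
ee_pos: [0.4925, 0.0793, 0.1592]
tcp_rot: [180.0, -3.5, 95.8]
wrist_force: [-0.3, 0.4, -0.2]
opening: 0.0699
grasp_force: 0.0
```

Emit:
play_rows(
  steps=[
    [[0.026,-0.0108,0.0016,0],[0.026,-0.0108,0.0016,0],[0.026,-0.0108,0.0016,0],[0.026,-0.0108,0.0016,0],[0.026,-0.0108,0.0016,0]],
  ],
)

```text
time: 23.98
ee_pos: [0.4255, 0.2036, 0.1592]
tcp_rot: [180.0, -3.5, 95.8]
wrist_force: [-0.2, 0.1, 0.8]
opening: 0.07
grasp_force: 0.0
```

Emit:
play_rows(
  steps=[
    [[0.026,-0.0108,0.0016,0],[0.026,-0.0108,0.0016,0],[0.004,-0.0017,0,0],[0,0,0,0],[0,0,0,0]],
  ],
)

```text
time: 24.4
ee_pos: [0.3975, 0.2559, 0.1591]
tcp_rot: [180.0, -3.5, 95.9]
wrist_force: [1.1, -0.6, 0.5]
opening: 0.0699
grasp_force: 0.0
```

```bash
python3 - <<'E'
from h import *
o=bot.get_obs(); p=o["ee_pos"]; print(p,o["tcp_rot"],cmd(.396-p[0],.2555-p[1],.019-p[2]))
E
```

```text
[0.39747045 0.25588304 0.15906746] [179.99703248  -3.50953371  95.86480377] [-0.0088 -0.0015  0.1398]
```

Emit:
play_rows(
  steps=[
    [[-0.001,-0.0015,0.02,0],[-0.002,0,0.032,0],[-0.002,0,0.032,0],[-0.002,0,0.03,0],[-0.0015,0,0.018,0]],
  ],
)

```text
time: 24.82
ee_pos: [0.3954, 0.2535, 0.0233]
tcp_rot: [-179.8, -3.4, 95.7]
wrist_force: [-0.5, 0.1, 0.1]
opening: 0.07
grasp_force: 0.0
```

Emit:
play_rows(
  steps=[
    [[0,0,0.007,0],[0,0,0,0],[0,0,0,0],[0,0,0,0],[0,0,0,0]],
  ],
)

```text
time: 25.23
ee_pos: [0.3969, 0.2562, 0.0209]
tcp_rot: [179.9, -3.6, 95.8]
wrist_force: [0.9, -0.3, 0.5]
opening: 0.0698
grasp_force: 0.0
```

Emit:
play_rows(
  steps=[
    [[0,0,0,0],[0,0,0,0],[0,0,0,0],[0,0,0,0],[0,0,0,0]],
  ],
  gripper=0.025,
)

```text
time: 25.65
ee_pos: [0.3961, 0.256, 0.0198]
tcp_rot: [180.0, -3.5, 95.8]
wrist_force: [-0.6, -0.5, 6.5]
opening: 0.0354
grasp_force: 29.7
```

Emit:
play_rows(
  steps=[
    [[0,0,0,0],[0,0,0,0],[0,0,0,0],[0,0,0,0],[0,0,0,0]],
  ],
)

```text
time: 26.07
ee_pos: [0.3961, 0.2561, 0.0199]
tcp_rot: [180.0, -3.5, 95.8]
wrist_force: [-0.6, -0.7, 6.4]
opening: 0.0347
grasp_force: 29.7
```

Emit:
play_rows(
  steps=[
    [[0,0,-0.005,0],[0.001,0,-0.02,0],[0.002,0,-0.03,0],[0.002,0,-0.03,0],[0.002,0,-0.025,0]],
  ],
)

```text
time: 26.48
ee_pos: [0.3958, 0.256, 0.1315]
tcp_rot: [-180.0, -3.5, 95.8]
wrist_force: [1.0, 1.0, -0.2]
opening: 0.0346
grasp_force: 30.1
```

Emit:
play_rows(
  steps=[
    [[-0.0115,0.007,-0.0005,0],[-0.0215,0.0126,-0.0012,0],[-0.0215,0.0126,-0.0013,0],[-0.0215,0.0126,-0.0013,0],[-0.0215,0.0126,-0.0013,0]],
  ],
)

```text
time: 26.9
ee_pos: [0.4632, 0.1638, 0.1292]
tcp_rot: [-180.0, -3.5, 95.8]
wrist_force: [1.0, -0.7, -0.7]
opening: 0.0348
grasp_force: 30.1
```

Emit:
play_rows(
  steps=[
    [[-0.0215,0.0126,-0.0013,0],[-0.0215,0.0126,-0.0013,0],[-0.0215,0.0126,-0.0013,0],[-0.0215,0.0126,-0.0013,0],[-0.0215,0.0126,-0.0013,0]],
  ],
)

```text
time: 27.32
ee_pos: [0.5369, 0.0628, 0.1289]
tcp_rot: [-179.9, -3.5, 95.8]
wrist_force: [0.2, 0.3, -0.8]
opening: 0.0347
grasp_force: 30.1
```

Emit:
play_rows(
  steps=[
    [[-0.0215,0.0126,-0.0013,0],[-0.0105,0.006,-0.0006,0],[0,0,0,0],[0,0,0,0],[0,0,0,0]],
  ],
)

```text
time: 27.73
ee_pos: [0.5577, 0.0347, 0.1288]
tcp_rot: [-179.9, -3.5, 95.8]
wrist_force: [0.7, 0.2, -0.2]
opening: 0.0349
grasp_force: 30.1
```

```bash
python3 - <<'E'
from h import *
o=bot.get_obs(); p=o["ee_pos"]; print(p,o["tcp_rot"],cmd(.558-p[0],.034-p[1],.0239-p[2]))
import cv2
c=bot.camera("scene"); cv2.imwrite("pics/s2.png",cv2.resize(c["img"][60:310,60:400],None,fx=2.2,fy=2.2))
E
```

```text
[0.5576561  0.03465116 0.12879529] [-179.93204492   -3.52996519   95.82616937] [-0.0071  0.0004  0.1047]
```

View pics/s2.png

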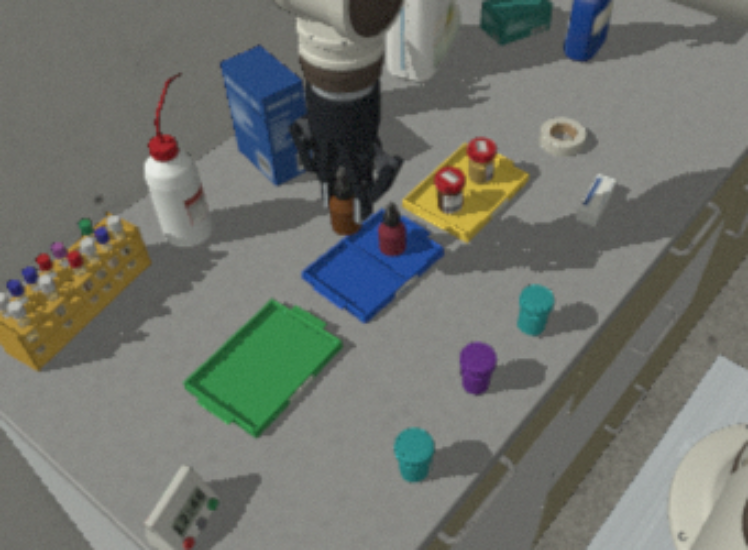

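Both cups and the pink bottle stand upright in their bays, and amber (343,215) is held upright over its own. Lowering amber.

Emit:
play_rows(
  steps=[
    [[-0.001,0,0.02,0],[-0.002,0,0.032,0],[-0.002,0,0.03,0],[-0.001,0,0.012,0],[-0.001,0,0.006,0]],
  ],
)

```text
time: 28.2
ee_pos: [0.5565, 0.0339, 0.0267]
tcp_rot: [-179.8, -3.5, 95.9]
wrist_force: [0.4, -0.2, -0.1]
opening: 0.0346
grasp_force: 30.1
```

Emit:
play_rows(
  steps=[
    [[0,0,0.001,0],[0,0,0.001,0],[0,0,0,0],[0,0,0,0],[0,0,0,0]],
  ],
)

```text
time: 28.62
ee_pos: [0.5589, 0.0333, 0.0278]
tcp_rot: [179.9, -3.5, 95.8]
wrist_force: [0.0, -0.4, -0.6]
opening: 0.0346
grasp_force: 30.1
```

Emit:
play_rows(
  steps=[
    [[0,0,0.001,0],[0,0,0.0005,0],[0,0,0,0],[0,0,0,0],[0,0,0,0]],
  ],
)

```text
time: 29.03
ee_pos: [0.5582, 0.0333, 0.0251]
tcp_rot: [-180.0, -3.5, 95.8]
wrist_force: [-1.2, -0.1, -0.5]
opening: 0.0348
grasp_force: 30.1
```

Emit:
play_rows(
  steps=[
    [[0,0,0.0005,0],[0,0,0.0005,0],[0,0,0,0],[0,0,0,0],[0,0,0,0]],
  ],
)

```text
time: 29.45
ee_pos: [0.5582, 0.0334, 0.0241]
tcp_rot: [-180.0, -3.5, 95.8]
wrist_force: [0.3, 0.1, -0.3]
opening: 0.0353
grasp_force: 30.1
```

Emit:
play_rows(
  steps=[
    [[0,0,0.0003,0],[0,0,0.0003,0],[0,0,0,0],[0,0,0,0],[0,0,0,0]],
  ],
)

```text
time: 29.87
ee_pos: [0.5583, 0.0334, 0.0239]
tcp_rot: [-180.0, -3.5, 95.8]
wrist_force: [-2.8, -0.6, 5.1]
opening: 0.0352
grasp_force: 30.3
```

Emit:
play_rows(
  steps=[
    [[0,0,0,0],[0,0,0,0],[0,0,0,0],[0,0,0,0],[0,0,0,0]],
  ],
  gripper=0.06,
)

```text
time: 30.28
ee_pos: [0.5582, 0.0334, 0.0234]
tcp_rot: [-180.0, -3.5, 95.8]
wrist_force: [-0.3, -0.6, -1.1]
opening: 0.0599
grasp_force: 0.0
```

Emit:
play_rows(
  steps=[
    [[0.0005,0,-0.01,0],[0.0015,0,-0.025,0],[0.002,0,-0.035,0],[0.0025,0,-0.04,0],[0.002,0,-0.035,0]],
  ],
)

```text
time: 30.7
ee_pos: [0.558, 0.0331, 0.1718]
tcp_rot: [180.0, -3.5, 95.8]
wrist_force: [0.8, -0.1, 0.5]
opening: 0.0599
grasp_force: 0.0
```

Emit:
play_rows(
  steps=[
    [[-0.0191,-0.0143,-0.0015,0],[-0.0241,-0.0163,-0.0015,0],[-0.0241,-0.0163,-0.0015,0],[-0.0241,-0.0163,-0.0015,0],[-0.0241,-0.0163,-0.0015,0]],
  ],
)

```text
time: 31.12
ee_pos: [0.4902, -0.0911, 0.1702]
tcp_rot: [180.0, -3.5, 95.8]
wrist_force: [0.0, 0.1, 0.2]
opening: 0.0601
grasp_force: 0.0
```

Emit:
play_rows(
  steps=[
    [[-0.0241,-0.0163,-0.0015,0],[-0.0241,-0.0163,-0.0015,0],[-0.0241,-0.0163,-0.0015,0],[-0.0241,-0.0163,-0.0015,0],[-0.0241,-0.0163,-0.0015,0]],
  ],
)

```text
time: 31.53
ee_pos: [0.4212, -0.2196, 0.1704]
tcp_rot: [180.0, -3.5, 95.8]
wrist_force: [0.3, 0.4, 0.7]
opening: 0.0602
grasp_force: 0.0
```

Emit:
play_rows(
  steps=[
    [[-0.0241,-0.0163,-0.0015,0],[-0.0241,-0.0163,-0.0015,0],[-0.0055,-0.0025,0,0],[0,0,0,0],[0,0,0,0]],
  ],
)

```text
time: 31.95
ee_pos: [0.3927, -0.2755, 0.1696]
tcp_rot: [-180.0, -3.5, 95.8]
wrist_force: [0.6, 0.8, 0.7]
opening: 0.06
grasp_force: 0.0
```

```bash
python3 - <<'E'
from h import *
import cv2
c=bot.camera("top"); a=c["img"]; s=bot.camera("scene"); o=bot.get_obs(); p=o["ee_pos"]; print(p,o["tcp_rot"])
w=bot.camera("wrist")
im=np.vstack([cv2.resize(a[130:250,150:380],None,fx=2.5,fy=2.5)[:, :575],cv2.resize(w["img"],(575,290))]) 
cv2.imwrite("pics/m1.png",im)
h=cv2.cvtColor(w["img"],cv2.COLOR_BGR2HSV)
cv2.imwrite("w5.png",w["img"]); import pickle; pickle.dump(w,open("w5.pkl","wb"))
E
```

```text
[ 0.39308813 -0.27477057  0.16936909] [-179.9859057    -3.51932812   95.86041833]
```

View pics/m1.png

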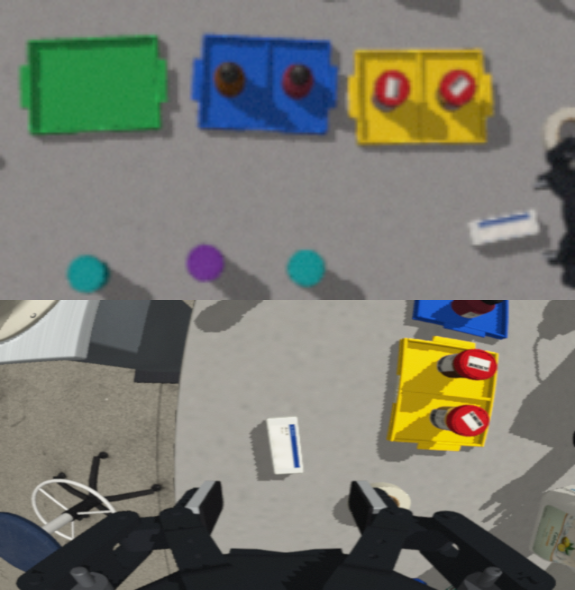

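All four items stand centred in their bays. I'll measure the pack from this wrist image, where it sits at about (284,445) in the composite.

```bash
python3 - <<'E'
from h import *
import cv2,pickle
w=pickle.load(open("w5.pkl","rb")); im=w["img"]
sx,sy=512/575,384/290
x0,x1,y0,y1=int(245*sx),int(325*sx),int((405-300)*sy),int((490-300)*sy)
hsv=cv2.cvtColor(im,cv2.COLOR_BGR2HSV)[y0:y1,x0:x1]
m=((hsv[...,2]>205)|((hsv[...,1]>100)&(hsv[...,2]>60))).astype(np.uint8)
m=cv2.morphologyEx(m,cv2.MORPH_CLOSE,np.ones((5,5)))
cs,_=cv2.findContours(m,cv2.RETR_EXTERNAL,cv2.CHAIN_APPROX_NONE); k=max(cs,key=cv2.contourArea)+[x0,y0]
P=np.array([wat(w,q[0],.025) for q in k],np.float32)
r=cv2.minAreaRect(P*1000); print(cv2.contourArea(k),r, cv2.boxPoints(r))
v=im.copy(); cv2.drawContours(v,[k],-1,(0,0,255),1); cv2.imwrite("pics/m2.png",cv2.resize(v[y0-10:y1+10,x0-10:x1+10],None,fx=4,fy=4))
E
```

```text
1788.5 ((393.2040100097656, -278.5489501953125), (25.98784828186035, 76.45668029785156), 10.950021743774414) [[ 373.1851  -243.48486]
 [ 387.70822 -318.5495 ]
 [ 413.22293 -313.61304]
 [ 398.6998  -238.5484 ]]
```

View pics/m2.png

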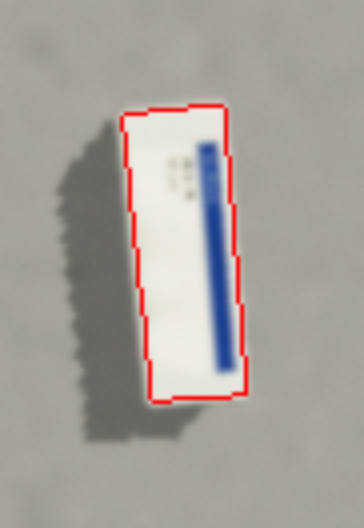

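Pack centre is (.3935,-.278) with its length at yaw 101°. Turning 5° and descending.

Emit:
play_rows(
  steps=[
    [[0,0,0.01,-0.089],[-0.0025,0,0.035,0],[-0.0025,0,0.035,0],[-0.0025,0,0.035,0],[-0.002,0,0.025,0]],
  ],
)

```text
time: 32.52
ee_pos: [0.3931, -0.2747, 0.026]
tcp_rot: [179.8, -3.6, 101.0]
wrist_force: [0.5, -0.2, -1.1]
opening: 0.0601
grasp_force: 0.0
```

Emit:
play_rows(
  steps=[
    [[-0.001,0,0.012,0],[-0.001,0,0.007,0],[0,0,0.003,0],[0,0,0,0],[0,0,0,0]],
  ],
)

```text
time: 32.93
ee_pos: [0.3946, -0.2774, 0.0082]
tcp_rot: [179.6, -3.4, 100.9]
wrist_force: [0.4, 1.3, 0.7]
opening: 0.0604
grasp_force: 0.0
```

```bash
python3 - <<'E'
from h import *
o=bot.get_obs(); p=o["ee_pos"]; print(p,o["tcp_rot"],cmd(.3935-p[0],-.277-p[1],.004-p[2]))
E
```

```text
[ 0.39457912 -0.2774235   0.0082285 ] [179.63488062  -3.41040032 100.93919427] [ 0.0004 -0.001   0.0043]
```

Emit:
play_rows(
  steps=[
    [[0,0,0.003,0],[0,0,0,0],[0,0,0,0],[0,0,0,0],[0,0,0,0]],
  ],
)

```text
time: 33.35
ee_pos: [0.3938, -0.2769, 0.004]
tcp_rot: [179.7, -3.5, 100.9]
wrist_force: [0.7, -0.1, 0.6]
opening: 0.06
grasp_force: 0.0
```

Emit:
play_rows(
  steps=[
    [[0,0,0,0],[0,0,0,0],[0,0,0,0],[0,0,0,0],[0,0,0,0]],
  ],
  gripper=0.018,
)

```text
time: 33.77
ee_pos: [0.3938, -0.2769, 0.0039]
tcp_rot: [179.7, -3.5, 100.9]
wrist_force: [0.1, 0.1, 0.9]
opening: 0.0275
grasp_force: 30.1
```

Emit:
play_rows(
  steps=[
    [[0,0,0,0],[0,0,0,0],[0,0,0,0],[0,0,0,0],[0,0,0,0]],
  ],
)

```text
time: 34.18
ee_pos: [0.3938, -0.2769, 0.0039]
tcp_rot: [179.7, -3.5, 100.9]
wrist_force: [-0.1, -0.6, 3.3]
opening: 0.0279
grasp_force: 30.2
```

Emit:
play_rows(
  steps=[
    [[0,0,-0.005,0],[0.001,0,-0.02,0],[0.002,0,-0.035,0],[0.002,0,-0.04,0],[0.002,0,-0.035,0]],
  ],
)

```text
time: 34.6
ee_pos: [0.3928, -0.2778, 0.1408]
tcp_rot: [179.7, -3.5, 100.9]
wrist_force: [0.6, -0.1, 0.0]
opening: 0.0275
grasp_force: 29.7
```

```bash
python3 - <<'E'
from h import *
o=bot.get_obs(); p=o["ee_pos"]; print(p,o["tcp_rot"],o["q"].round(),o["opening"],cmd(.440-p[0],.192-p[1],0),cmd(.555-p[0],.192-p[1],0))
E
```

```text
[ 0.39280442 -0.27782567  0.14081281] [179.74059305  -3.52885948 100.91917531] [-37.  -3.  -8.  87.   3.  42.] 0.02753301223938396 [0.4515 0.1352 0.0285] [0.4298 0.2481 0.0276]
```

Emit:
play_rows(
  steps=[
    [[0.0125,0.007,0.001,0],[0.025,0.0145,0.0016,0],[0.0253,0.0146,0.0016,0],[0.0253,0.0146,0.0016,0],[0.0253,0.0146,0.0016,0]],
  ],
)

```text
time: 35.02
ee_pos: [0.4359, -0.153, 0.1388]
tcp_rot: [179.7, -3.5, 100.9]
wrist_force: [0.5, 0.4, -0.7]
opening: 0.0276
grasp_force: 29.8
```

Emit:
play_rows(
  steps=[
    [[0.0253,0.0146,0.0016,0],[0.0253,0.0146,0.0016,0],[0.0253,0.0146,0.0016,0],[0.0253,0.0146,0.0016,0],[0.0253,0.0146,0.0016,0]],
  ],
)

```text
time: 35.43
ee_pos: [0.4836, -0.0145, 0.1389]
tcp_rot: [179.7, -3.5, 100.9]
wrist_force: [0.9, -0.0, -1.1]
opening: 0.0274
grasp_force: 29.8
```

Emit:
play_rows(
  steps=[
    [[0.0253,0.0146,0.0016,0],[0.0253,0.0146,0.0016,0],[0.0253,0.0146,0.0016,0],[0.0253,0.0146,0.0016,0],[0.0253,0.0146,0.0016,0]],
  ],
)

```text
time: 35.85
ee_pos: [0.5313, 0.1238, 0.1389]
tcp_rot: [179.7, -3.5, 100.9]
wrist_force: [0.4, -0.3, -0.6]
opening: 0.0274
grasp_force: 29.8
```

Emit:
play_rows(
  steps=[
    [[0.0253,0.0146,0.0016,0],[0.0253,0.0146,0.0016,0],[0.0125,0.007,0.001,0],[0,0,0,0.066],[0,0,0,0.066]],
  ],
)

```text
time: 36.27
ee_pos: [0.5546, 0.1921, 0.1382]
tcp_rot: [-179.7, -3.5, 93.3]
wrist_force: [-0.3, 0.0, -0.8]
opening: 0.0278
grasp_force: 29.8
```

Emit:
play_rows(
  steps=[
    [[0,0,0,0],[0,0,0,0],[0,0,0,0],[0,0,0,0],[0,0,0,0]],
  ],
)

```text
time: 36.68
ee_pos: [0.5549, 0.191, 0.1389]
tcp_rot: [-179.8, -3.5, 93.4]
wrist_force: [0.1, 0.2, -0.3]
opening: 0.0278
grasp_force: 29.8
```

```bash
python3 - <<'E'
from h import *
o=bot.get_obs(); p=o["ee_pos"]; print(p,o["tcp_rot"],o["opening"],cmd(.555-p[0],.193-p[1],.0079-p[2]))
E
```

```text
[0.55487886 0.19095439 0.13886408] [-179.82309255   -3.50751672   93.37159625] 0.027762108289508678 [-0.006   0.0006  0.1308]
```

Emit:
play_rows(
  steps=[
    [[-0.001,0,0.02,0],[-0.001,0,0.035,0],[-0.001,0,0.035,0],[-0.001,0,0.022,0],[-0.001,0,0.01,0]],
  ],
)

```text
time: 37.1
ee_pos: [0.5524, 0.193, 0.013]
tcp_rot: [-179.6, -3.4, 93.4]
wrist_force: [-0.3, 0.4, -1.1]
opening: 0.0274
grasp_force: 29.8
```

Emit:
play_rows(
  steps=[
    [[0,0,0.003,0],[0,0,0.0015,0],[0,0,0.001,0],[0,0,0,0],[0,0,0,0]],
  ],
)

```text
time: 37.52
ee_pos: [0.5552, 0.1943, 0.0127]
tcp_rot: [-179.9, -3.5, 93.4]
wrist_force: [0.5, 0.2, -1.1]
opening: 0.0278
grasp_force: 29.8
```

Emit:
play_rows(
  steps=[
    [[0,0,0.0006,0],[0,0,0.0006,0],[0,0,0,0],[0,0,0,0],[0,0,0,0]],
  ],
)

```text
time: 37.93
ee_pos: [0.5543, 0.1941, 0.0101]
tcp_rot: [-179.8, -3.5, 93.3]
wrist_force: [0.3, 0.3, -0.1]
opening: 0.0277
grasp_force: 29.8
```

Still 2 mm up. Continuing slowly.

Emit:
play_rows(
  steps=[
    [[0,0,0.0005,0],[0,0,0.0005,0],[0,0,0.0005,0],[0,0,0,0],[0,0,0,0]],
  ],
)

```text
time: 38.35
ee_pos: [0.5543, 0.1942, 0.0085]
tcp_rot: [-179.8, -3.5, 93.3]
wrist_force: [-0.2, 0.1, -0.4]
opening: 0.0274
grasp_force: 29.8
```

Emit:
play_rows(
  steps=[
    [[0,0,0.0003,0],[0,0,0.0003,0],[0,0,0,0],[0,0,0,0],[0,0,0,0]],
  ],
)

```text
time: 38.77
ee_pos: [0.5543, 0.1943, 0.008]
tcp_rot: [-179.8, -3.5, 93.3]
wrist_force: [-0.2, 0.2, 0.8]
opening: 0.0278
grasp_force: 29.8
```

Emit:
play_rows(
  steps=[
    [[0,0,0.0003,0],[0,0,0,0],[0,0,0,0],[0,0,0,0],[0,0,0,0]],
  ],
)

```text
time: 39.18
ee_pos: [0.5543, 0.1943, 0.008]
tcp_rot: [-179.8, -3.5, 93.3]
wrist_force: [-1.5, -1.3, 5.4]
opening: 0.0276
grasp_force: 30.5
```

Emit:
play_rows(
  steps=[
    [[0,0,0,0],[0,0,0,0],[0,0,0,0],[0,0,0,0],[0,0,0,0]],
  ],
  gripper=0.05,
)

```text
time: 39.6
ee_pos: [0.5543, 0.1943, 0.0074]
tcp_rot: [-179.8, -3.5, 93.3]
wrist_force: [-0.1, 0.0, 0.4]
opening: 0.0502
grasp_force: 0.0
```

Emit:
play_rows(
  steps=[
    [[0.0005,0,-0.01,0],[0.0015,0,-0.025,0],[0.002,0,-0.035,0],[0.0025,0,-0.04,0],[0.002,0,-0.035,0]],
  ],
)

```text
time: 40.02
ee_pos: [0.5545, 0.1939, 0.1558]
tcp_rot: [-179.9, -3.5, 93.3]
wrist_force: [0.9, 0.1, 0.8]
opening: 0.0501
grasp_force: 0.0
```

Emit:
play_rows(
  steps=[
    [[0,-0.02,0,0],[0,-0.035,0,0],[0,-0.035,0,0],[0,-0.035,0,0],[0,-0.02,0,0]],
  ],
)

```text
time: 40.43
ee_pos: [0.4073, 0.185, 0.1542]
tcp_rot: [-179.8, -3.5, 93.4]
wrist_force: [0.3, -0.3, 0.2]
opening: 0.0502
grasp_force: 0.0
```

Emit:
play_rows(
  steps=[
    [[0,0,0,0],[0,0,0,0],[0,0,0,0],[0,0,0,0],[0,0,0,0]],
  ],
)

```text
time: 40.85
ee_pos: [0.4107, 0.1854, 0.1532]
tcp_rot: [-179.8, -3.5, 93.3]
wrist_force: [0.1, 0.8, 0.7]
opening: 0.0501
grasp_force: 0.0
```

```bash
python3 - <<'E'
from h import *
import cv2
a=bot.camera("top")["img"][100:260,90:400]; b=bot.camera("wrist")["img"]
cv2.imwrite("pics/f.png",np.vstack([cv2.resize(a,(600,310)),cv2.resize(b,(600,280))]))
E
```

```text
(no output)
```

View pics/f.png

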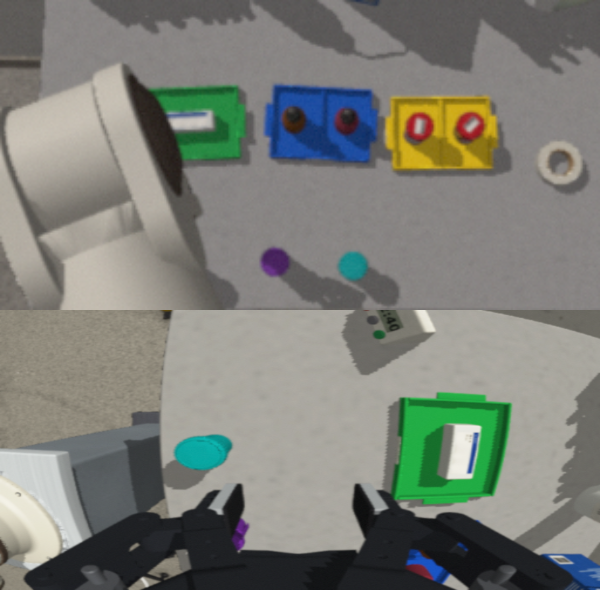

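The pack lies flat and lengthwise in green (460,452). The cups and bottles are centred in their bays, and the tape, timer and look-alikes look undisturbed. Handing in.

```bash
python3 -c "
from workcell import bot
print(bot.job_done())"
```

```text
the job is handed in; nothing more can be done
None
```

The job is handed in at about 41 s: both cups stand upright in the yellow bays, both dropper bottles upright in the blue bays, and the slide pack lies flat and lengthwise in the green tray; the tape roll, timer and look-alikes were not touched, and no verdict came back.

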